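# Clamp a pile of two blanks in the bench chuck

## Robot

A 7-joint arm with a two-finger parallel gripper is mounted at the origin on a cart in front of the work surface, level with it; the furniture and walls round the work are solid. World frame = base frame: x ahead of the robot, y to its left, z up, the work surface at z = 0. Lengths are in m, angles in rad, forces in N, time in s.
With the tool pointing down it reaches from about 0.425 to 0.925 m from the base axis. Payload 6.8 kg.
Tool frame: the origin (TCP) lies on the front face of the gripper's body, between the roots of the fingers; the fingertips stand 73 mm ahead of it and the grasp point (between the pads) lies 54 mm ahead of it (env.nose_length is the distance from the TCP to the fingertips, in m); z points along the fingers, y is the line along which they close (so a half turn about z gives the same grasp; the last joint's range is limited). The gripper opens to 85 mm and grips with 20 to 120 N. Pads are 22 mm wide; open, the fingers measure 114 mm over their backs; the gripper's body (76 mm by 85 mm) begins 54 mm behind the grasp point. The pads swing forward as they close: fully open they stand 13 mm farther back than shut.
Start: joints at [-1.436, 0.477, 0.022, 1.555, -0.011, 1.109, -0.083], TCP at [0.162, 0.655, 0.304] pointing down, gripper open.
Joint ranges: [-2.96, 2.96], [-0.34, 2.1], [-1.41, 1.46], [0.24, 2.44], [-1.37, 4.51], [0.17, 1.92], [-2.96, 2.96]. Speed limits (rad/s): [2.39, 2.39, 3.14, 3.14, 3.14, 3.14, 3.14].

## Interface

Orientations are given as a unit quaternion [w, x, y, z].
In Python, from cell import env, kin, camera, calibration, job gives the robot as it stands. The module is installed in compiled form; this text tells all that it offers. Calls block until the motion is done:
- env.reach(position, orientation): joint-space move of the TCP to a pose.
- env.movel(position, velocity=0.15, rot=None, stop_force=None): straight line of the TCP; rot=None keeps the orientation; velocity is the mean speed in m/s. With stop_force (N) it stops when the force on the tool has changed by that much, and returns True; else False.
- env.goto_joints(angles): joint-space move.
- env.grip(opening, f_grip=None): finger opening in m; f_grip is the grip in N (None keeps the last); returns when the fingers have stopped.
- env.dwell(seconds).
- kin.inverse_kinematics(position, orientation): joint angles nearest the present ones, or None.
- env.get_state(): the state.
- camera(name): name is "scene" or "top"; returns (picture, depth): 384x512x3 uint8, blue, green, red; 384x512 float32, m along the optical axis (not along the pixel's ray), 0 where there is no reading.
- calibration(name): a dict with "fx", "fy", "cx", "cy" (pixels), "k1" (the pictures are not rectified: a ray, as slopes to the right and down, at radius r is drawn at 1 + k1 r^2 times it, then the intrinsics apply), "rvec" (rotation vector, rad) and "tvec" (3), from world to camera coordinates, as OpenCV has them. Camera axes: x right, y down, z forward; pixel columns grow to the right and rows downward; lengths in m; the calibration is good to about 2 mm. A picture is of the moment at which its call begins. calibration takes no time and is no camera call.
A pose or a line that the arm cannot do raises env.PlanningError and nothing moves.
- job.job_done(): hands the job in; it is judged then, once.
The state is a dict: "time": time; "qpos": joint angles; "joint_velocities": joint speeds; "joint_torque": joint torques, N m; "tcp_pos": TCP position; "orientation": TCP orientation; "force": force on the tool from outside, world axes, zero at the start; "torque": the same for the moment, N m; "opening": finger opening in m; "gripper_force": force on a finger pad.
Only numpy, scipy, OpenCV 4.12 (cv2) and the standard library are available. Lean on these libraries where they do the work, as an engineer would, in place of code of your own. Each camera call takes 0.05 s, during which the arm holds its last target. There are 200 camera calls.

## Task

Lay the loose brass blank flat and squarely on top of the one already lying in the open bench chuck, so that the two make a pile between the jaws. Then turn the knurled sleeve of the chuck clockwise (seen from above) as far as it goes, so that the three jaws close tight on both blanks, and let go. Do not shift the other things lying loose round the work (cup, screwdriver, road stud, tape roll).

Things in the scene. Friction and masses are not known exactly. Their poses are not given: they have to be found in the camera images.
- chuck: bench chuck fixed to the table: dark foot plate 112 x 112 mm, 12 mm thick (screw heads to 17 mm), round body, sleeve, and on top a round seat with three aluminium jaws. Origin: centre of the underside; z up along the axis; one jaw on +x, the others at 120 degrees. Jaws 9 mm wide, 7 mm thick, tops 75 mm above the bench (19 mm above the seat)
- chuck_seat (a point): point on the chuck axis, on the flat seat that the pile stands on, 56 mm above the bench
- sleeve_grip (a point): point on the chuck axis 40 mm above the bench. The sleeve is a knurled dark steel cylinder 58 mm in diameter that can be gripped at any yaw, from 24 mm to 52 mm above the bench; nothing above it reaches further out than the sleeve
- sleeve (a joint): turn of the sleeve in rad: 0 = jaws fully open (inner faces 20.5 mm from the axis), grows clockwise seen from above, the jaws move 2.9 mm inward per rad; they meet the blanks at about 1.9 and the sleeve stops at about 2.1. It stays where it is left
- lower_blank: brass disc 30 mm in diameter, 14 mm thick, lying loosely on the chuck seat; origin: centre of the underside
- loose_blank: the same kind of brass disc (30 mm in diameter, 14 mm thick) lying flat on the bench; origin: centre of the underside. On the pile its lower 5 mm are between the jaws and its upper 9 mm stand above them, so hold it by its upper half
- bench_cup: green plastic washer cup, 73 mm wide, 30 mm high, standing loose; origin: centre of the underside
- bench_stud: round grey-and-black road stud, 108 mm wide, 49 mm high, loose; origin: centre of the underside
- bench_driver: screwdriver with a yellow handle, 202 mm long along its own y, 29 mm thick, lying loose; origin: its middle, on the bench
- bench_tape: roll of tan tape, 101 mm wide, 24 mm high, lying flat and loose; origin: centre of the underside

How it is judged:
By the outcome, as a careful person would: the job done as asked, in the order asked, and still so for the second after the job is handed in, with the robot touching nothing.
It also fails if it takes over 61 s, if anything falls off the work surface, if the arm or the gripper's body presses on something with over 40 N, if the wrist force passes 120 N, or if a joint passes its speed limit or range.

## Working session

There is one attempt and no reset: what is moved stays moved. The work goes in short steps, each a Python script; the robot and the scene stay as the last script left them, time stands still between calls to the robot, and variables do not carry over. Pictures are saved under pics/ and viewed, at most 10 in all, crops included, and the job is handed in when it is done.

```bash
mkdir -p pics
cat > h.py <<'E'
import numpy as np, cv2
from cell import env, kin, camera, calibration, job
def cal(n):
    c=calibration(n); R=cv2.Rodrigues(np.array(c["rvec"],float))[0]; t=np.array(c["tvec"],float).ravel()
    return c,R,t
def ray(n,u,v):
    c,R,t=cal(n); d=np.array([(u-c["cx"])/c["fx"],(v-c["cy"])/c["fy"]]); s=d.copy()
    for _ in range(20): s=d/(1+c["k1"]*(s@s))
    return -R.T@t, R.T@np.array([s[0],s[1],1.])
def onplane(n,u,v,z):
    o,d=ray(n,u,v); return o+d*(z-o[2])/d[2]
def depthpt(n,u,v,D):
    o,d=ray(n,u,v); return o+d*D[int(v),int(u)]
def cloud(n,D):
    c,R,t=cal(n); h,w=D.shape; u,v=np.meshgrid(np.arange(w),np.arange(h))
    d=np.stack([(u-c["cx"])/c["fx"],(v-c["cy"])/c["fy"]],-1); s=d.copy()
    for _ in range(20): s=d/(1+c["k1"]*(s**2).sum(-1,keepdims=True))
    P=np.concatenate([s,np.ones((h,w,1))],-1)*D[...,None]
    return (P-t)@R
E
python3 - <<'E'
from h import *
ims=[]
for n in("scene","top"):
    p,d=camera(n); cv2.imwrite(f"pics/{n}0.png",p); np.save(f"{n}0.npy",d)
    c,R,t=cal(n); print(n,c,-R.T@t,R[2])
s=env.get_state(); print(s["time"],s["tcp_pos"],s["orientation"])
E
```

```text
scene {'fx': 367.818068612968, 'fy': 367.818068612968, 'cx': 262.0009722297276, 'cy': 194.35757429968254, 'k1': -0.016108345080098868, 'rvec': array([ 1.30659527, -2.23953739,  0.94848768]), 'tvec': array([0.43581365, 0.42205856, 0.59233511])} [0.11067921 0.44871036 0.71087058] [ 0.6149631  -0.36153629 -0.70079376]
top {'fx': 466.6268067643982, 'fy': 466.6268067643982, 'cx': 261.498170004717, 'cy': 194.34336449477914, 'k1': -0.16120968427707286, 'rvec': array([ 2.11389576, -2.1130465 ,  0.19359713]), 'tvec': array([0.13632818, 0.63945058, 0.91730759])} [0.4494557  0.12455788 1.02538312] [ 0.19368436  0.01226434 -0.98098723]
0.1 [0.16216306 0.65478676 0.30301519] [-4.68180933e-05  1.21077965e-01  9.92642645e-01 -8.38746121e-04]
```

View pics/scene0.png

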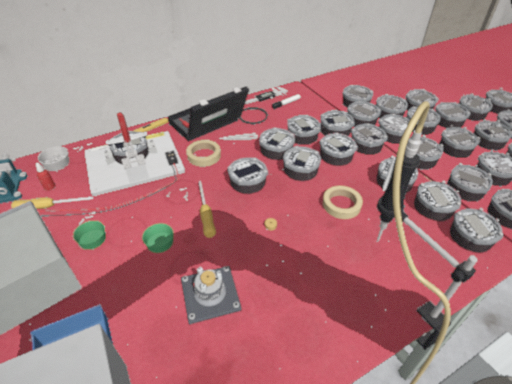

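View pics/top0.png

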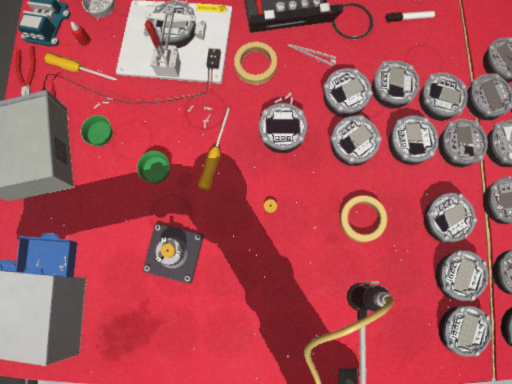

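The scene view shows the chuck near (210,290), the loose blank at (271,224) and the driver handle at (207,220). In the top view these are at (172,252), (270,205) and (209,170), with tall boxes at far left and a hose stand at (368,295).

Run:
```python
from h import *
win={"scene":{"loose":(255,210,288,240),"low":(195,262,225,290)},"top":{"loose":(255,190,285,220),"low":(155,237,185,265)}}
px={}
for n in win:
    p=cv2.imread(f"pics/{n}0.png"); D=np.load(f"{n}0.npy"); hsv=cv2.cvtColor(p,cv2.COLOR_BGR2HSV); C=cloud(n,D)
    m=((hsv[...,0]>10)&(hsv[...,0]<32)&(hsv[...,1]>120)&(hsv[...,2]>90)).astype(np.uint8)
    for k,(a,b,c,d) in win[n].items():
        s=m[b:d,a:c]; v,u=np.nonzero(s); P=C[b:d,a:c][s>0]
        zt=np.percentile(P[:,2],90) ; top=P[P[:,2]>zt-.004]
        tm=(s>0)&(C[b:d,a:c][...,2]>zt-.004); tv,tu=np.nonzero(tm)
        uv=(tu.mean()+a,tv.mean()+b); px[n,k]=uv
        print(n,k,len(u),u.min()+a,u.max()+a,v.min()+b,v.max()+b,"ztop",zt.round(4),np.median(top[:,2]).round(4),"n",len(top),"mean",top.mean(0).round(4),"ext",np.ptp(top,axis=0).round(4))
    # chuck footplate: points with z in 8..15mm near chuck
    q=C.reshape(-1,3); c0=C[252,170] if n=="top" else C[278,208]
    r=np.hypot(*(q[:,:2]-c0[:2]).T)
    for lo,hi in((.008,.015),(.05,.06),(.070,.08)):
        s=q[(r<.085)&(q[:,2]>lo)&(q[:,2]<hi)]
        if len(s)>5: print(lo,len(s),s.mean(0).round(4),[np.round(x,4) for x in cv2.minAreaRect(s[:,:2].astype(np.float32)*1000)])
for k in("loose","low"):
    o1,d1=ray("scene",*px["scene",k]);o2,d2=ray("top",*px["top",k])
    s=np.linalg.lstsq(np.c_[d1,-d2],o2-o1,rcond=None)[0]; a=o1+d1*s[0];b=o2+d2*s[1]
    print(k,"tri",((a+b)/2).round(4),"gap",np.linalg.norm(a-b).round(4))
p=cv2.imread("pics/top0.png")[215:290,125:225]; q=cv2.imread("pics/scene0.png")[255:330,165:265]
cv2.imwrite("pics/c.png",np.hstack([cv2.resize(x,None,fx=4,fy=4,interpolation=cv2.INTER_CUBIC) for x in(p,q)]))
# heights of neighbours
C=cloud("top",np.load("top0.npy")); 
for u,v in((209,170),(153,166),(363,218),(368,295),(40,310),(30,150),(225,115),(60,250)): print((u,v),C[v,u].round(3))
```

```text
scene loose 1 265 265 226 226 ztop -0.0007 -0.0007 n 1 mean [ 0.6319  0.1319 -0.0007] ext [0. 0. 0.]Traceback (most recent call last):
  File "<stdin>", line 9, in <module>
    return _quantile_unchecked(
        a, q, axis, out, overwrite_input, method, keepdims, weights)
    return _ureduce(a,
                    func=_quantile_ureduce_func,
    ...<5 lines>...
                    overwrite_input=overwrite_input,
                    method=method)
    r = func(a, **kwargs)
    result = _quantile(arr,
                       quantiles=q,
    ...<2 lines>...
                       out=out,
                       weights=wgt)
    slices_having_nans = np.isnan(arr[-1, ...])
                                  ~~~^^^^^^^^^
IndexError: index -1 is out of bounds for axis 0 with size 0
```

```bash
cat > m.py <<'E'
from h import *
win={"scene":{"loose":(255,210,288,240),"low":(195,262,225,290)},"top":{"loose":(255,190,285,220),"low":(155,237,185,265)}}
px={}
for n in win:
    p=cv2.imread(f"pics/{n}0.png"); D=np.load(f"{n}0.npy"); C=cloud(n,D)
    f=p.astype(int); B,G,R=f[...,0],f[...,1],f[...,2]
    m=(G-B>35)&(R>G)&(R-G<1.3*(G-B))
    for k,(a,b,c,d) in win[n].items():
        s=m[b:d,a:c]; print(n,k,"px",[p[y,x].tolist() for x,y in [((224 if 0 else (271 if n=="scene" else 270)),224 if n=="scene" else 205)]],s.sum())
        if s.sum()<8: continue
        P=C[b:d,a:c]; zt=np.percentile(P[s][:,2],85); tm=s&(abs(P[...,2]-zt)<.005); tv,tu=np.nonzero(tm)
        px[n,k]=(tu.mean()+a,tv.mean()+b); print("  px",np.round(px[n,k],2),"z",zt.round(4),np.median(P[tm][:,2]).round(4),"n",tm.sum(),"mean",P[tm].mean(0).round(4),"ext",np.ptp(P[tm],axis=0).round(4))
    q=C.reshape(-1,3); c0=C[252,170] if n=="top" else C[278,208]
    r=np.hypot(*(q[:,:2]-c0[:2]).T)
    for lo,hi in((.008,.015),(.05,.06),(.070,.08)):
        s=q[(r<.085)&(q[:,2]>lo)&(q[:,2]<hi)]
        if len(s)>5: print(" ",lo,len(s),s.mean(0).round(4),[np.round(x,2) for x in cv2.minAreaRect(s[:,:2].astype(np.float32)*1000)])
for k in("loose","low"):
    if ("scene",k) not in px or ("top",k) not in px: continue
    o1,d1=ray("scene",*px["scene",k]);o2,d2=ray("top",*px["top",k])
    s=np.linalg.lstsq(np.c_[d1,-d2],o2-o1,rcond=None)[0]; a=o1+d1*s[0];b=o2+d2*s[1]
    print(k,"tri",((a+b)/2).round(4),"gap",np.linalg.norm(a-b).round(4))
p=cv2.imread("pics/top0.png")[215:290,125:225]; q=cv2.imread("pics/scene0.png")[255:330,165:265]
cv2.imwrite("pics/c.png",np.hstack([cv2.resize(x,None,fx=4,fy=4,interpolation=cv2.INTER_CUBIC) for x in(p,q)]))
C=cloud("top",np.load("top0.npy")); 
for u,v in((209,170),(153,166),(363,218),(368,295),(40,310),(30,150),(225,115),(60,250)): print((u,v),C[v,u].round(3))
E
python3 m.py
```

```text
scene loose px [[125, 183, 211]] 109
  px [270.36 222.9 ] z 0.0144 0.0135 n 78 mean [0.6239 0.1212 0.0133] ext [0.0262 0.0254 0.0064]
scene low px [[125, 183, 211]] 160
  px [207.65 276.97] z 0.071 0.0696 n 146 mean [0.5199 0.3324 0.0697] ext [0.0301 0.0268 0.0062]
  0.008 1458 [0.5072 0.3377 0.0115] [array([519.32, 332.58]), array([111.85, 112.67]), np.float64(77.13)]
  0.05 297 [0.5122 0.3353 0.0551] [array([518.87, 333.89]), array([54.77, 53.37]), np.float64(13.61)]
  0.07 110 [0.5203 0.3329 0.0724] [array([517.88, 327.47]), array([43.28, 49.33]), np.float64(75.47)]
top loose px [[45, 78, 113]] 144
  px [269.79 205.39] z 0.0158 0.0142 n 131 mean [0.6243 0.1189 0.0143] ext [0.0298 0.0265 0.0082]
top low px [[45, 78, 113]] 172
  px [167.37 249.67] z 0.0716 0.0702 n 153 mean [0.5219 0.3304 0.0701] ext [0.029  0.0275 0.0074]
  0.008 1581 [0.5184 0.3295 0.0118] [array([519.78, 331.79]), array([113.19, 111.73]), np.float64(77.43)]
  0.05 340 [0.5185 0.3296 0.0556] [array([520.55, 331.75]), array([56.1 , 54.82]), np.float64(46.8)]
  0.07 136 [0.5223 0.3305 0.0727] [array([519.66, 326.33]), array([44.77, 50.51]), np.float64(77.48)]
loose tri [0.6254 0.1195 0.0106] gap 0.0014
low tri [0.5223 0.3315 0.0656] gap 0.0003
(209, 170) [0.701 0.253 0.029]
(153, 166) [0.717 0.385 0.006]
(363, 218) [ 0.598 -0.089 -0.002]
(368, 295) [ 0.435 -0.031  0.299]
(40, 310) [0.396 0.554 0.167]
(30, 150) [0.723 0.625 0.125]
(225, 115) [0.834 0.221 0.018]
(60, 250) [0.519 0.567 0.062]
```

View pics/c.png

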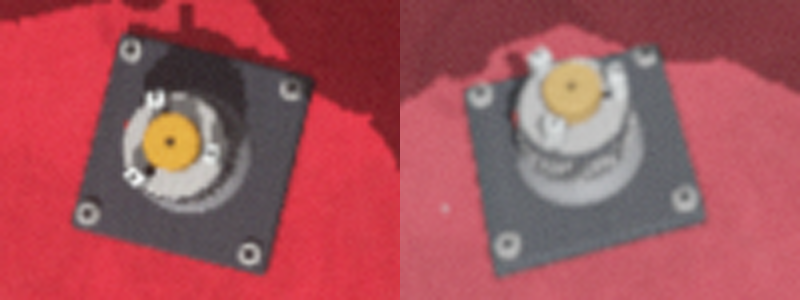

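The crop shows the lower blank's bored centre at (170,142), with the jaws at (155,100), (135,178) and (212,153). The jaws are open and the lower blank lies about 2 mm off the axis. Next I'll check the arm corridor and the IK, then move.

```bash
cat >> h.py <<'E'
def down(phi):
    a=(phi+np.pi/2)/2; return np.array([0,np.cos(a),np.sin(a),0])
LB=np.array([.6243,.1195]); LOW=np.array([.5213,.3312]); AX=np.array([.5195,.332])
def st(*k):
    s=env.get_state(); print({x:np.round(s[x],4).tolist() for x in ("time","tcp_pos","force","opening")+k}); return s
E
python3 - <<'E'
from h import *
near=[]
for n in("top","scene"):
    q=cloud(n,np.load(n+"0.npy")).reshape(-1,3); q=q[(q[:,2]>.09)&(q[:,2]<1)]
    for T in(LB,AX):
        s=np.clip(q[:,:2]@T/(T@T),0,1); d=np.hypot(*(q[:,:2]-s[:,None]*T).T); i=np.argsort(d)[:400:80]
        print(n,T,(d<.13).sum(),d[i].round(3).tolist(),q[i].round(2).tolist())
for T,z in((LB,.2),(LB,.08),(AX,.2),(AX,.095)):
    for phi in(1.33,1.33-np.pi,.3,):
        q=kin.inverse_kinematics([*T,z],down(phi)); print(T,z,phi,None if q is None else np.round(q,2))
print(env.nose_length)
E
```

```text
top [0.6243 0.1195] 2299 [0.0, 0.003, 0.008, 0.013, 0.018] [[0.33, 0.06, 0.27], [0.36, 0.07, 0.33], [0.38, 0.06, 0.39], [0.38, 0.06, 0.4], [0.38, 0.06, 0.41]]
top [0.5195 0.332 ] 139 [0.117, 0.126, 0.131, 0.142, 0.156] [[0.28, 0.04, 0.18], [0.31, 0.05, 0.22], [0.35, 0.06, 0.3], [0.37, 0.07, 0.38], [0.38, 0.06, 0.4]]
scene [0.6243 0.1195] 4270 [0.0, 0.001, 0.001, 0.002, 0.002] [[0.34, 0.06, 0.28], [0.34, 0.07, 0.27], [0.34, 0.06, 0.29], [0.33, 0.06, 0.25], [0.36, 0.07, 0.36]]
scene [0.5195 0.332 ] 805 [0.098, 0.101, 0.106, 0.112, 0.116] [[0.2, 0.01, 0.09], [0.22, 0.02, 0.14], [0.23, 0.02, 0.16], [0.26, 0.03, 0.16], [0.27, 0.03, 0.17]]
[0.6243 0.1195] 0.2 1.33 [-0.53  0.54  0.33  1.76 -0.22  0.88  1.23]
[0.6243 0.1195] 0.2 -1.811592653589793 [-0.81  0.64  0.75  1.78 -0.53  0.94 -1.64]
[0.6243 0.1195] 0.2 0.3 [-0.68  0.58  0.55  1.77 -0.37  0.9   0.33]
[0.6243 0.1195] 0.08 1.33 [-0.43  0.69  0.19  1.81 -0.2   0.66  1.21]
[0.6243 0.1195] 0.08 -1.811592653589793 [-0.69  0.77  0.57  1.83 -0.6   0.73 -1.59]
[0.6243 0.1195] 0.08 0.3 [-0.6   0.73  0.44  1.82 -0.47  0.69  0.4 ]
[0.5195 0.332 ] 0.2 1.33 [-0.78  0.5   0.15  1.8  -0.1   0.85  0.74]
[0.5195 0.332 ] 0.2 -1.811592653589793 [-1.19  0.6   0.73  1.83 -0.5   0.91 -2.04]
[0.5195 0.332 ] 0.2 0.3 [-0.93  0.51  0.36  1.81 -0.23  0.86 -0.17]
[0.5195 0.332 ] 0.095 1.33 [-0.75  0.64  0.11  1.85 -0.11  0.66  0.75]
[0.5195 0.332 ] 0.095 -1.811592653589793 [-1.12  0.74  0.64  1.87 -0.64  0.74 -1.93]
[0.5195 0.332 ] 0.095 0.3 [-0.88  0.66  0.29  1.86 -0.29  0.67 -0.12]
0.0726
```

Run:
```python
from h import *
for n in("top","scene"):
    q=cloud(n,np.load(n+"0.npy")).reshape(-1,3); q=q[(q[:,0]<.6)&(q[:,0]>.0)&(abs(q[:,1])<.2)&(q[:,2]>.08)&(q[:,2]<1)]
    print(n,q.min(0),q.max(0))
    for z in np.arange(.08,.6,.06):
        s=q[(q[:,2]>=z)&(q[:,2]<z+.06)]
        if len(s): print(z.round(2),len(s),np.percentile(s,[1,99],axis=0)[:,:2].round(2).tolist())
# dense IK check of elbow swing near pick: list q for several yaw
q0=np.array(env.get_state()["qpos"])
print([np.round(kin.inverse_kinematics([*LB,.2],down(p)),2).tolist() for p in(-.4,0.3,.6,.9)])
```

```text
top [ 0.27442821 -0.06633647  0.16121613] [0.45607227 0.07116548 0.43605905]
0.14 717 [[0.28, -0.06], [0.45, 0.04]]
0.2 237 [[0.3, -0.04], [0.45, 0.06]]
0.26 484 [[0.33, -0.06], [0.45, 0.07]]
0.32 222 [[0.35, -0.05], [0.44, 0.07]]
0.38 733 [[0.37, -0.04], [0.43, 0.07]]
scene [ 0.20091404 -0.06731973  0.08051085] [0.45853756 0.07283143 0.4348305 ]
0.08 369 [[0.2, -0.05], [0.44, 0.02]]
0.14 1593 [[0.22, -0.06], [0.45, 0.05]]
0.2 677 [[0.24, -0.05], [0.46, 0.06]]
0.26 691 [[0.33, -0.06], [0.46, 0.07]]
0.32 532 [[0.35, -0.05], [0.44, 0.07]]
0.38 495 [[0.37, -0.04], [0.43, 0.07]]
[[-0.75, 0.6, 0.65, 1.78, -0.45, 0.91, -0.3], [-0.68, 0.58, 0.55, 1.77, -0.37, 0.9, 0.33], [-0.64, 0.57, 0.49, 1.77, -0.33, 0.89, 0.6], [-0.59, 0.55, 0.42, 1.77, -0.28, 0.88, 0.85]]
```

The stand tops out at z 0.436 and stays at y<0.075, so the forearm passes above it with the elbow to the left. I'll go to the blank, touch the bench to find fingertip level, then grip its upper half.

Run:
```python
from h import *
phi=.3
env.grip(.055,30)
env.reach([*LB,.2],down(phi)); st("qpos")
env.movel([*LB,.10],.2); st()
hit=env.movel([*LB,.066],.03,stop_force=4); s=st(); z=s["tcp_pos"][2]
print(hit)
if hit:
    # nose at .055 is ~3.6mm short of shut, at .030 ~.45mm short => swing 3.4mm
    zz=z+.0034+.0068
    env.movel([*LB,zz],.05); st()
    env.grip(.02,40); st("gripper_force","torque")
    open("zt","w").write(str(z))
```

```text
{'time': 3.0417, 'tcp_pos': [0.6242, 0.1211, 0.2], 'force': [0.0132, 0.8579, -0.8187], 'opening': 0.055, 'qpos': [-0.6794, 0.5778, 0.5464, 1.7728, -0.3732, 0.8955, 0.3341]}
{'time': 3.6917, 'tcp_pos': [0.6249, 0.1195, 0.1007], 'force': [1.218, 0.0531, 0.8398], 'opening': 0.055}
{'time': 4.65, 'tcp_pos': [0.6241, 0.1195, 0.0688], 'force': [-1.8964, 0.2339, 5.511], 'opening': 0.0553}
True
{'time': 5.0167, 'tcp_pos': [0.6245, 0.1196, 0.0793], 'force': [-0.094, 0.3085, -0.8286], 'opening': 0.0546}
{'time': 5.3833, 'tcp_pos': [0.6243, 0.1195, 0.0791], 'force': [-0.5556, 0.7295, 3.3776], 'opening': 0.0275, 'gripper_force': 39.1549, 'torque': [0.0666, 0.2466, -0.0018]}
```

Run:
```python
from h import *
env.movel([*LB,.19],.2); s=st("gripper_force")
p,d=camera("scene"); np.save("s1.npy",d)
c,R,t=cal("scene"); P=R@np.array([*LB,.12])+t; u=c["fx"]*P[0]/P[2]+c["cx"]; v=c["fy"]*P[1]/P[2]+c["cy"]; print(u,v)
u,v=int(u),int(v); cv2.imwrite("pics/lift.png",cv2.resize(p[v-45:v+45,u-60:u+60],None,fx=6,fy=6,interpolation=cv2.INTER_CUBIC))
```

```text
{'time': 6.0917, 'tcp_pos': [0.6234, 0.1197, 0.1888], 'force': [0.3114, 0.4865, -1.5169], 'opening': 0.0278, 'gripper_force': 39.4926}
272.2203735663902 192.05640007315384
```

View pics/lift.png

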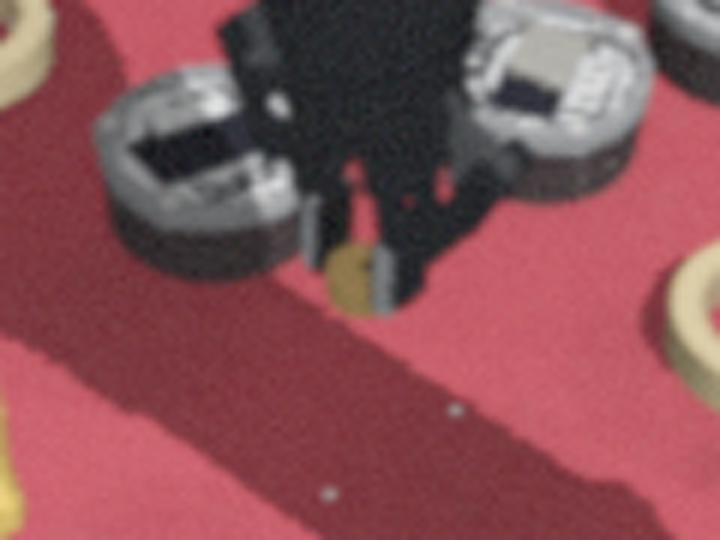

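The blank hangs at about (355,280) in the crop, between the pads. It might be tilted, so I'll fit a plane to its depth points.

```bash
cat > tilt.py <<'E'
from h import *
s=st(); C0=np.array(s["tcp_pos"])
for n in("scene","top"):
    D=np.mean([camera(n)[1] for _ in range(4)],0); p=camera(n)[0]; f=p.astype(int); B,G,R=f[...,0],f[...,1],f[...,2]
    C=cloud(n,D); m=(G-B>25)&(R>G)&(R-G<1.3*(G-B))&(np.hypot(C[...,0]-C0[0],C[...,1]-C0[1])<.03)&(C[...,2]<C0[2]-.03)&(C[...,2]>C0[2]-.1)
    m=cv2.erode(m.astype(np.uint8),np.ones((2,2)))>0
    P=C[m]; print(n,len(P))
    if len(P)<10: continue
    c=np.median(P,0); P=P[np.linalg.norm(P-c,axis=1)<.02]; 
    w=np.linalg.svd(P-P.mean(0)); print(P.mean(0).round(4),np.ptp(P,axis=0).round(4),"normal",w[2][2].round(3),"sv",(w[1]/len(P)**.5).round(4))
    x=(P-C0)
    for k in np.percentile(x[:,2],[5,25,50,75,95]): print(" relz",k.round(4),end="")
    print()
E
python3 tilt.py
```

```text
{'time': 6.1417, 'tcp_pos': [0.6232, 0.1196, 0.1883], 'force': [-0.5224, 0.1916, -1.2043], 'opening': 0.0279}
scene 39
[0.6223 0.1259 0.1217] [0.0218 0.0167 0.0089] normal [-0.149  0.084  0.985] sv [0.0073 0.0032 0.0019]
 relz -0.0721 relz -0.0662 relz -0.0659 relz -0.0654 relz -0.0649
top 0
```

Run:
```python
from h import *
T=[.5212,.3312]
env.movel([.6243,.1195,.215],.2)
env.movel([*T,.215],.2)
env.movel([*T,.165],.12); env.dwell(.3); s=st()
hit=env.movel([*T,.144],.025,stop_force=5); print(hit); s=st("torque","gripper_force")
```

```text
{'time': 9.1083, 'tcp_pos': [0.5215, 0.3314, 0.1657], 'force': [-0.1662, 0.5918, -1.3593], 'opening': 0.0276}
True
{'time': 9.7417, 'tcp_pos': [0.5211, 0.3312, 0.149], 'force': [-0.999, -0.3718, 5.0771], 'opening': 0.0275, 'torque': [-0.0796, 0.1777, -0.023], 'gripper_force': 40.2228}
```

Contact came at TCP z=0.149, where expected (0.1491). I'll release, retreat and look.

Run:
```python
from h import *
env.grip(.05); T=[.5212,.3312]
env.movel([*T,.19],.1); env.grip(.085)
env.reach([.52,.13,.26],down(.3)); st()
px={};ims=[]
for n,(a,b,c,d) in {"scene":(165,240,265,330),"top":(125,205,225,295)}.items():
    D=np.mean([camera(n)[1] for _ in range(4)],0); p=camera(n)[0]; f=p.astype(int); B,G,R=f[...,0],f[...,1],f[...,2]
    C=cloud(n,D); m=(G-B>30)&(R>G)&(R-G<1.3*(G-B))&(np.hypot(C[...,0]-.521,C[...,1]-.331)<.03)&(C[...,2]>.06)
    P=C[m]; tm=P[:,2]>.0795; Q=P[tm]; v,u=np.nonzero(m); px[n]=(u[tm].mean(),v[tm].mean())
    co=np.linalg.lstsq(np.c_[Q[:,:2]-Q[:,:2].mean(0),np.ones(len(Q))],Q[:,2],rcond=None)[0]
    print(n,len(P),len(Q),Q.mean(0).round(4),np.ptp(Q,axis=0).round(4),"slope",co.round(3))
    ims.append(cv2.resize(p[b:d,a:c],None,fx=4,fy=4,interpolation=cv2.INTER_CUBIC))
o1,d1=ray("scene",*px["scene"]);o2,d2=ray("top",*px["top"])
s=np.linalg.lstsq(np.c_[d1,-d2],o2-o1,rcond=None)[0]; print("tri",(o1+d1*s[0]+o2+d2*s[1])/2)
cv2.imwrite("pics/pile.png",np.hstack(ims))
```

```text
{'time': 11.9583, 'tcp_pos': [0.5199, 0.1321, 0.2597], 'force': [0.2989, 0.5057, -0.4337], 'opening': 0.0848}
scene 224 155 [0.519  0.3306 0.0842] [0.0282 0.0285 0.1047] slope [ 0.096 -0.191  0.084]
top 177 169 [0.5207 0.3287 0.084 ] [0.0286 0.0287 0.0063] slope [0.007 0.013 0.084]
tri [0.52112201 0.32972722 0.08060505]
```

View pics/pile.png

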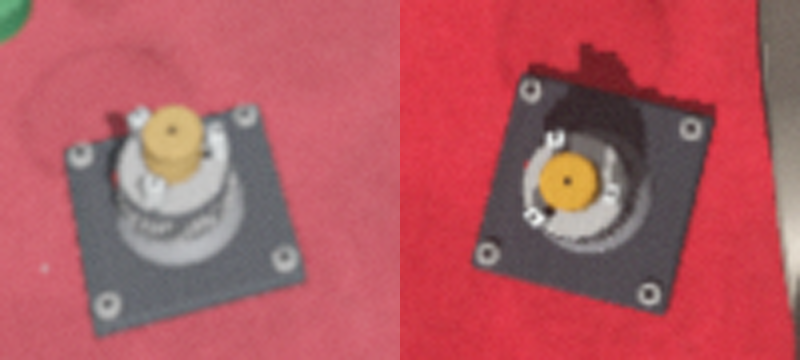

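The upper blank lies flat (z 0.084, slope about 0.01), within 2 mm of the lower one, with both between the open jaws. Next I'll grip the sleeve.

Run:
```python
from h import *
phi=1.7; A=[.5197,.3319]
env.reach([*A,.21],down(phi)); st("qpos")
env.movel([*A,.125],.15)
h=env.movel([*A,.099],.05,stop_force=8); print(h); st("qpos")
if not h:
    env.grip(.05,60); st("torque","gripper_force")
    q=np.array(env.get_state()["qpos"]); 
    env.goto_joints([*q[:6],q[6]-.15]); s=st("torque","gripper_force","qpos"); o=s["orientation"]; print("phi",2*np.arctan2(o[2],o[1])-np.pi/2)
```

```text
{'time': 13.375, 'tcp_pos': [0.5203, 0.3305, 0.2101], 'force': [0.8614, -0.7455, -0.8946], 'opening': 0.0851, 'qpos': [-0.8442, 0.4888, 0.2362, 1.7987, -0.1427, 0.8711, 1.1537]}
False
{'time': 14.7583, 'tcp_pos': [0.5197, 0.3319, 0.0989], 'force': [0.0238, 1.3889, 0.9516], 'opening': 0.0852, 'qpos': [-0.8113, 0.642, 0.1921, 1.8501, -0.1858, 0.667, 1.1898]}
{'time': 15.1333, 'tcp_pos': [0.52, 0.3313, 0.0998], 'force': [-1.5578, -2.4637, 6.462], 'opening': 0.0564, 'torque': [-0.5802, 0.2575, 0.0607], 'gripper_force': 63.2339}
{'time': 15.4, 'tcp_pos': [0.52, 0.3314, 0.0999], 'force': [0.4828, 0.4602, -0.7668], 'opening': 0.0564, 'torque': [0.05, 0.0013, -0.2447], 'gripper_force': 66.1992, 'qpos': [-0.8112, 0.6404, 0.1929, 1.8501, -0.1855, 0.6683, 1.0431]}
phi 1.5526726050529671
```

Run:
```python
from h import *
q=np.array(env.get_state()["qpos"])
for tot in (.6,1.1,1.6,1.8,1.9,1.95,2.0,2.05,2.1,2.15,2.2):
    q[6]=1.1898-tot; env.goto_joints(q); s=env.get_state()
    print(tot,np.round(s["time"],1),np.round(1.1898-s["qpos"][6],3),"F",np.round(s["force"],1),"Tz",np.round(s["torque"][2],2),round(float(s["opening"]),4))
    if abs(s["torque"][2])>2.2: break
```

```text
0.6 15.9 0.595 F [ 1.7  2.8 -4.1] Tz -0.18 0.0559
1.1 16.5 1.097 F [ 3.2  4.2 -6. ] Tz -0.23 0.0563
1.6 17.0 1.597 F [ 5.5  5.1 -8.6] Tz -0.2 0.0563
1.8 17.3 1.797 F [ 6.8  4.6 -8.3] Tz -0.23 0.0561
1.9 17.6 1.897 F [ 5.8  4.5 -8.9] Tz -0.08 0.0563
1.95 17.8 1.947 F [ 6.9  5.1 -8.8] Tz -0.06 0.0564
2.0 18.1 1.995 F [ 5.7  2.4 -6.4] Tz 1.27 0.0563
2.05 18.3 2.046 F [ 4.2 -2.3 -3.1] Tz 0.92 0.0563
2.1 18.6 2.097 F [ 3.2 -5.3  0.5] Tz 0.98 0.056
2.15 18.8 2.147 F [ 0.6 -8.   3.8] Tz 1.07 0.0564
2.2 19.1 2.197 F [ -1.8 -11.4   9. ] Tz 1.1 0.0561
```

Tz plateaus near 1 Nm: the jaws have met the blanks and the pads are slipping. I'll raise the grip and turn further.

Run:
```python
from h import *
env.grip(.085); A=[.5197,.3319]
s=env.get_state(); o=s["orientation"]; env.movel([*A,.099],.05); env.grip(.05,118); st("torque","gripper_force")
q=np.array(env.get_state()["qpos"]); q0=q[6]
for d in np.arange(.05,.41,.05):
    q[6]=q0-d; env.goto_joints(q); s=env.get_state()
    print(d.round(2),np.round(s["time"],1),"q7",np.round(s["qpos"][6],3),"F",np.round(s["force"],1),"Tz",np.round(s["torque"][2],2))
    if abs(s["torque"][2])>3.5 or np.linalg.norm(s["force"])>50: break
```

```text
{'time': 20.1083, 'tcp_pos': [0.5212, 0.3313, 0.1004], 'force': [-0.0559, -2.7051, 8.3692], 'opening': 0.0551, 'torque': [-0.7844, -0.2314, 0.0952], 'gripper_force': 123.0546}
0.05 20.4 q7 -1.055 F [ 0.5 -2.4  2.6] Tz 4.68
```

Run:
```python
from h import *
env.dwell(.3); s=st("torque"); q=np.array(s["qpos"]); q0=q[6]
for d in np.arange(.03,.25,.03):
    q[6]=q0-d; env.goto_joints(q); env.dwell(.15); s=env.get_state()
    print(d.round(2),np.round(s["time"],1),"q7",np.round(s["qpos"][6],3),"F",np.round(s["force"],1),"Tz",np.round(s["torque"][2],2),"q7tau",np.round(s["joint_torque"][6],2))
    if abs(s["torque"][2])>8 or np.linalg.norm(s["force"])>60: break
```

```text
{'time': 20.6583, 'tcp_pos': [0.5211, 0.3314, 0.1005], 'force': [0.9314, -3.453, 2.9918], 'opening': 0.0546, 'torque': [-0.9255, -0.3618, 5.5507]}
0.03 21.1 q7 -1.095 F [ 4.1  5.  -4.9] Tz 0.25 q7tau -0.22
0.06 21.5 q7 -1.124 F [ 4.7  4.2 -5.8] Tz 0.83 q7tau -0.79
0.09 21.9 q7 -1.15 F [ 6.7  3.5 -5. ] Tz 3.76 q7tau -3.77
0.12 22.3 q7 -1.182 F [ 9.5  5.6 -5.6] Tz 2.54 q7tau -2.53
0.15 22.7 q7 -1.212 F [ 3.9  3.5 -1.4] Tz -0.04 q7tau 0.05
0.18 23.1 q7 -1.24 F [ 5.   2.6 -1. ] Tz 1.48 q7tau -1.44
0.21 23.5 q7 -1.272 F [-1.6  0.9  7.8] Tz -0.03 q7tau 0.07
0.24 23.9 q7 -1.302 F [-0.9  1.2  7.4] Tz 0.18 q7tau -0.13
```

Run:
```python
from h import *
env.grip(.085); q=np.array(env.get_state()["qpos"]); q[6]+=.5; env.goto_joints(q)
env.movel([.520,.3317,.099],.05); env.dwell(.2); env.grip(.05,120); env.dwell(.2); st("torque","gripper_force")
q=np.array(env.get_state()["qpos"]); q0=q[6]
for d in np.arange(.02,.21,.02):
    q[6]=q0-d; env.goto_joints(q); env.dwell(.1); s=env.get_state()
    print(d.round(2),np.round(s["time"],1),"q7",np.round(s["qpos"][6],3),"F",np.round(s["force"],1),"Tz",np.round(s["torque"][2],2))
```

```text
{'time': 25.8667, 'tcp_pos': [0.5211, 0.3315, 0.1003], 'force': [-1.0472, -1.5239, 8.4677], 'opening': 0.0551, 'torque': [-0.4646, -0.0979, 0.0956], 'gripper_force': 125.2551}
0.02 26.2 q7 -0.819 F [-1.3 -2.1  1.9] Tz 1.4
0.04 26.6 q7 -0.838 F [ 0.1 -2.5  3.7] Tz 4.06
0.06 26.9 q7 -0.866 F [ 1.6  4.9 -3.6] Tz 0.06
0.08 27.3 q7 -0.886 F [ 2.1  5.  -4.5] Tz -0.07
0.1 27.6 q7 -0.906 F [ 2.4  5.5 -4.6] Tz 0.01
0.12 28.0 q7 -0.923 F [ 3.   3.9 -4.5] Tz 1.42
0.14 28.3 q7 -0.94 F [ 4.8  2.2 -4. ] Tz 3.32
0.16 28.7 q7 -0.964 F [ 6.8  7.3 -5.7] Tz 1.05
0.18 29.0 q7 -0.981 F [ 7.5  6.  -5.7] Tz 2.9
0.2 29.4 q7 -0.998 F [ 8.7  4.6 -6.1] Tz 4.91
```

The sleeve is hard against its stop: torque rises at once, then the pads slip. I'll let go, retreat and check.

Run:
```python
from h import *
env.grip(.085)
s=env.get_state(); env.movel([.520,.3317,.22],.12); env.reach([.50,.13,.27],down(.3)); st()
px={};ims=[]
for n,(a,b,c,d) in {"scene":(165,240,265,330),"top":(125,205,225,295)}.items():
    D=np.mean([camera(n)[1] for _ in range(4)],0); p=camera(n)[0]; f=p.astype(int); B,G,R=f[...,0],f[...,1],f[...,2]
    C=cloud(n,D); m=(G-B>30)&(R>G)&(R-G<1.3*(G-B))&(np.hypot(C[...,0]-.521,C[...,1]-.331)<.03)&(C[...,2]>.06)
    Q=C[m&(C[...,2]>.0795)&(C[...,2]<.09)]
    co=np.linalg.lstsq(np.c_[Q[:,:2]-Q[:,:2].mean(0),np.ones(len(Q))],Q[:,2],rcond=None)[0]
    print(n,len(Q),Q.mean(0).round(4),np.ptp(Q,axis=0).round(4),"slope",co.round(3))
    o=cv2.imread(f"pics/{n}0.png"); df=cv2.absdiff(o,p).max(2)>60
    ims.append(cv2.resize(p[b:d,a:c],None,fx=4,fy=4,interpolation=cv2.INTER_CUBIC))
    if n=="top": top=p
cv2.imwrite("pics/end.png",np.vstack([np.hstack(ims),cv2.resize(np.hstack([cv2.imread("pics/top0.png")[70:310,90:400],top[70:310,90:400]]),(800,240))]))
```

```text
{'time': 31.875, 'tcp_pos': [0.5, 0.1308, 0.2696], 'force': [0.0444, 0.2731, -0.475], 'opening': 0.0848}
scene 154 [0.5187 0.3336 0.0835] [0.0285 0.0278 0.0053] slope [ 0.041 -0.026  0.083]
top 168 [0.5208 0.3312 0.084 ] [0.0285 0.0272 0.007 ] slope [0.006 0.007 0.084]
```

View pics/end.png

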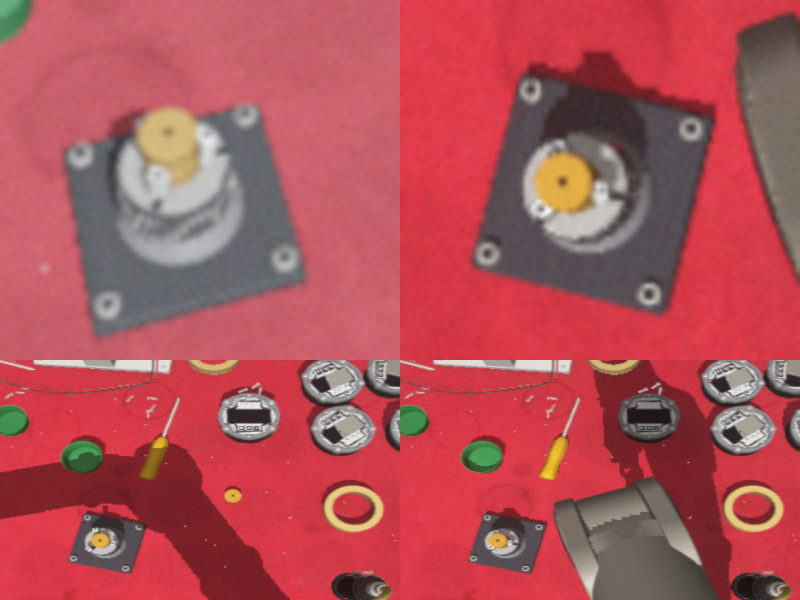

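The jaws are now against the pile: in the scene half they are at (158,175) and (205,140), with the blank at (168,128). The pile is level and centred on the axis, and the cup, driver, stud and tape look unmoved.

```bash
python3 -c "
from h import *
job.job_done()"
```

```text
the job is handed in; nothing more can be done
```

The loose blank lies flat and squarely on the lower one, the sleeve is turned clockwise to its stop with the jaws tight on the pile, and the gripper has let go; the other loose things look unmoved, and the job was handed in at about 32 s of the 61 s limit.

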